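# Face the biscuit jar to the customers and slide its display shelf home

### The job

With a fingertip, roll the edge of the big blue biscuit jar round until its label (and the red seal strip on its lid) faces the customers' side of the display, which is away from the handle; press it only lightly (never over 20 N), as it is fragile, and do this while the little shelf is still drawn back. Then push the shelf by its handle fully home to the front, with the label still facing the customers, let go, and leave the other things on the counter where they are.

Things in the scene. Friction and masses are not known exactly. Their poses are not given: they have to be found in the camera images.
- stand: fixed dark-wood display base 270 x 200 mm with brass side rails 26 mm high and a brass front stop 34 mm high; may stand up to 15 degrees askew. Its x axis points along the rails to the customers' side (the front), y left, z up. Origin on the counter, under the jar's nominal centre when the shelf is fully back.
- shelf (a joint): travel (m) of the light-wood shelf along the stand's +x: 0 fully back, 0.08 fully home against the front stop. It stays where it is left; about 12 N along x moves it.
- spindle (a point): NOMINAL jar centre at the lid's top, 118 mm above the counter; moves with the shelf, axes as the stand's. The jar's vertical turning axis is clamped somewhere in a slot of the shelf's steel plate: it really stands anywhere up to 10 mm to either side of this point along y (exactly on it along x). No reading tells how far: find it by touch. It does not shift when pressed.
- jar (a joint): turn of the jar (rad), anticlockwise from above positive. 0 or 6.28: label straight to the front (stand's +x); 3.14: to the handle. Stiff: 4 N along the lid's edge turns it (pressing with 6 to 10 N grips enough, over 20 N is too hard for the jar); stays where left. Cream label over 65 degrees of the side; red strip 14 mm wide from the lid's middle over its edge to the label's middle.
- handle (a point): middle of the shelf's dark steel crossbar handle (14 mm thick in x, 82 mm long in y, top 117 mm above the counter) on two posts, 82 mm behind the jar's nominal centre; moves with the shelf
- honey: bystander: small amber honey jar, 54 mm across, 85 mm high, origin at its foot
- tin: bystander: small green tin, 68 mm across, 75 mm high, origin at its foot
- cup: bystander: white cup, 76 mm across, 70 mm high, origin at its foot
- lid (a point): the same nominal jar centre, half-way up the lid's edge (107 mm above the counter); fixed to the shelf, so it does not show the jar's true sideways place. Jar: blue glazed stoneware 96 mm across; aluminium lid 100 mm across from 96 to 118 mm above the counter (its edge is the one to roll; too wide to grasp); wooden foot disc 112 mm across up to 40 mm. The jar cannot be lifted out.

How it is judged:
On the way, in this order (a step that is already met when the one before it is completed fails the run):
1. the label faces the front while the shelf is still drawn back (value of joint shelf below 0.045 m and (value of joint jar between -0.17 and 0.17 rad or value of joint jar between 6.113 and 6.453 rad)), for 0.2 s.
2. the shelf is home against its front stop (value of joint shelf above 0.077 m), for 0.2 s.
At the end, for the whole second after the job is handed in: The shelf is within 3 mm of its front stop, the jar's label faces the front of the stand within 0.17 rad (10 degrees), and the jar is still (value of joint shelf above 0.077 m and (value of joint jar between -0.17 and 0.17 rad or value of joint jar between 6.113 and 6.453 rad) and velocity of joint jar between -0.02 and 0.02 rad/s); the robot touches nothing.
It fails at once if the jar is pressed with more than 20 N (contact force between jar and anything else above 20 N).
It fails at once if the honey jar is moved more than 20 mm or tipped (distance of honey from where it was at the start of the episode above 0.02 m or angle between honey's own z axis and vertical above 0.3 rad).
It fails at once if the tin is moved more than 20 mm or tipped (distance of tin from where it was at the start of the episode above 0.02 m or angle between tin's own z axis and vertical above 0.3 rad).
It fails at once if the cup is moved more than 20 mm or tipped (distance of cup from where it was at the start of the episode above 0.02 m or angle between cup's own z axis and vertical above 0.3 rad).
It also fails if it takes over 72 s, if anything falls off the work surface, if the arm or the gripper's body presses on something with over 40 N, if the wrist force passes 120 N, or if a joint passes its speed limit or range.

### The arm

A 6-joint arm with a two-finger parallel gripper is mounted at the origin on the work surface. World frame = base frame: x ahead of the robot, y to its left, z up, the work surface at z = 0. Lengths are in m, angles in rad, forces in N, time in s.
With the tool pointing down it reaches from about 0.275 to 0.825 m from the base axis. Payload 4.9 kg.
Tool frame: the origin (TCP) lies midway between the tips of the shut fingers; the grasp point (between the pads) lies 19 mm behind it (grip_point_offset is the distance from the TCP to the grasp point, in m); z points along the fingers, x is the direction in which the jaws open and shut, and the axes are right-handed (so a half turn about z gives the same grasp; the last joint's range is limited). The gripper opens to 85 mm and grips with 20 to 120 N. Pads are 22 mm wide; open, the fingers measure 114 mm over their backs; the gripper's body (76 mm by 85 mm) begins 54 mm behind the grasp point. The pads swing forward as they close: fully open they stand 13 mm farther back than shut.
Start: joints at [1.073, 0.326, -0.193, 1.052, 0, 1.437], TCP at [0.196, 0.514, 0.196] pointing down, gripper open.
Joint ranges: [-2.65, 2.65], [-0.97, 1.79], [-1.3, 1.35], [-1.93, 2.1], [-1.47, 1.37], [-3.14, 3.14]. Speed limits (rad/s): [2.57, 2.57, 3.14, 3.14, 3.14, 3.14].

### API

Orientations are given as a rotation vector (axis times angle).
In Python, from cell import * gives the robot as it stands. Calls block until the motion is done:
- movep(position, orientation): joint-space move of the TCP to a pose.
- move_l(position, velocity=0.15, rot=None, until_force=None): straight line of the TCP; rot=None keeps the orientation; velocity is the mean speed in m/s. With until_force (N) it stops when the force on the tool has changed by that much, and returns True; else False.
- set_joints(angles): joint-space move.
- let_go() and grab(newtons=None): open the fingers fully, or close them until they stop; newtons is the grip in N (None keeps the last).
- sleep(seconds).
- ik(position, orientation): joint angles nearest the present ones, or None.
- get_state(): the state.
- grab_frame(name): name is "scene" or "top"; returns a dict with "img" (400x640x3 uint8, red, green, blue), "fx", "fy", "cx", "cy" (pixels), "k1" (the pictures are not rectified: a ray, as slopes to the right and down, at radius r is drawn at 1 + k1 r^2 times it, then the intrinsics apply), "cam_to_world" (4x4, takes a point from camera to world coordinates). Camera axes: x right, y down, z forward; pixel columns grow to the right and rows downward; lengths in m; the calibration is good to about 2 mm. A picture is of the moment at which its call begins. There is no depth.
A pose or a line that the arm cannot do raises MotionError and nothing moves.
- sign_off(): hands the job in, once; it reports no verdict.
Trained networks look in the newest picture that a camera, given by its name, has taken for a name from the list of things; names that differ only in an ending like _2 or _b are one class to them, and where a whole thing is asked for, a point or a joint stands for the part that bears it (a point fixed in the world has none). Each returns a list of dicts, best first, with "score" (0 to 1); they miss things now and then, are a little off and sometimes report something else, mostly with a low value. They report only what shows in the picture. A call takes as long as a camera call.
- spot_in(camera, name): "centre" ([column, row] in pixels, amid what is visible of it).
- silhouettes(camera, name): "mask" (400x640 bool, what is visible of it) and "centre" ([column, row] in pixels, amid what is visible of it).
- tip_of(camera, name): "centre" ([column, row] in pixels: a listed point, or the origin of a listed thing).
The state is a dict: "clock": time; "q": joint angles; "joint_velocities": joint speeds; "tau": joint torques, N m; "position": TCP position; "eef_rot": TCP orientation; "contact_force": force on the tool from outside, world axes, zero at the start; "wrist_torque": the same for the moment, N m; "finger_gap": opening from 0.0 (shut) to 1.0 (fully open).
Only numpy, scipy, OpenCV 4.12 (cv2) and the standard library are available. Lean on these libraries where they do the work, as an engineer would, in place of code of your own. Each camera call takes 0.05 s, during which the arm holds its last target.

## Working session

There is one attempt and no reset: what is moved stays moved. The work goes in short steps, each a Python script; the robot and the scene stay as the last script left them, time stands still between calls to the robot, and variables do not carry over. Pictures are saved under pics/ and viewed, and the job is handed in when it is done.

```bash
ls; mkdir -p pics; python3 - <<'E'
from cell import *
import cv2
s=get_state(); print(s)
for c in("scene","top"):
    f=grab_frame(c); cv2.imwrite(f"pics/{c}0.png",f["img"][:,:,::-1])
    print(c,f["fx"],f["fy"],f["cx"],f["cy"],f["k1"],f["cam_to_world"])
    for n in("stand","spindle","handle","lid","honey","tin","cup","jar"):
        print(n,[(r["score"],r["centre"]) for r in tip_of(c,n)][:2] if n not in("jar",) else [(r["score"],r["centre"]) for r in spot_in(c,n)][:2])
E
```

```text
pics
{'clock': 0.0, 'q': array([ 1.07279702e+00,  3.26940232e-01, -1.93576092e-01,  1.05196524e+00,
        1.86234013e-05,  1.43660314e+00]), 'joint_velocities': array([-1.96164676e-03,  5.32707817e-04,  1.11378946e-03,  1.52561592e-03,
       -1.39481878e-03, -9.16132434e-05]), 'tau': array([ 2.14354688e-03, -4.43404806e+01,  2.62438130e+01,  1.54903455e-02,
        6.42455825e-05,  1.23305750e-06]), 'position': array([0.19538938, 0.51345973, 0.1953068 ]), 'eef_rot': array([ 2.58603801e+00,  1.78250448e+00, -2.37363356e-03]), 'contact_force': array([ 0.89296669, -0.37419717,  0.69554855]), 'wrist_torque': array([ 0.00831875, -0.00824114,  0.02551023]), 'finger_gap': 1.0006301586344213}
scene 406.0874925113823 406.0874925113823 322.5139466991749 201.01091056432853 -0.03768968451791609 [[-0.06168309  0.61102276 -0.78920617  1.41003096]
 [ 0.99785878  0.02052217 -0.06210228  0.14703664]
 [-0.02174969 -0.79134697 -0.6109803   0.71232229]
 [ 0.          0.          0.          1.        ]]
stand [(0.94, [340.0, 230.7]), (0.67, [462.7, 253.9])]
spindle [(0.7, [340.0, 200.9])]
handle [(0.88, [339.1, 180.4])]
lid [(0.57, [338.1, 198.4])]
honey [(0.71, [411.7, 233.9])]
tin [(0.72, [262.3, 232.3])]
cup [(0.61, [461.4, 253.4])]
jar [(0.63, [340.3, 208.5])]
top 468.38505047394824 468.38505047394824 319.9939192833125 200.53113441861422 0.03572760356560321 [[-0.01787708 -0.99384978  0.10928418  0.51505562]
 [-0.99955731  0.02036478  0.02168993  0.0852243 ]
 [-0.02378208 -0.10884805 -0.99377388  1.13330601]
 [ 0.          0.          0.          1.        ]]
stand [(0.96, [312.6, 214.6]), (0.17, [311.9, 239.6])]
spindle [(0.68, [308.7, 203.5])]
handle []
lid [(0.85, [308.8, 202.1])]
honey [(0.72, [235.7, 209.9])]
tin [(0.56, [395.8, 198.6])]
cup [(0.82, [189.5, 184.2])]
jar [(0.8, [315.3, 203.2])]
```

View pics/scene0.png

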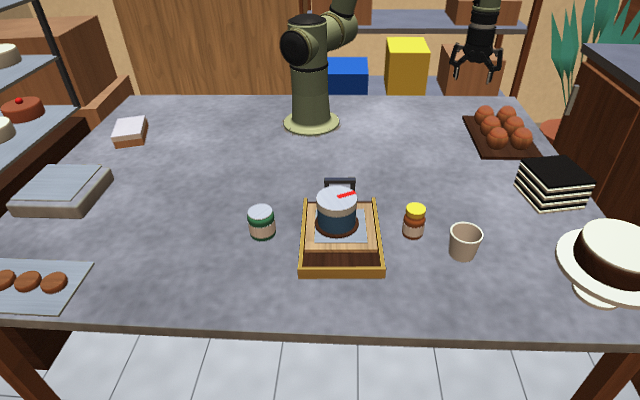

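View pics/top0.png

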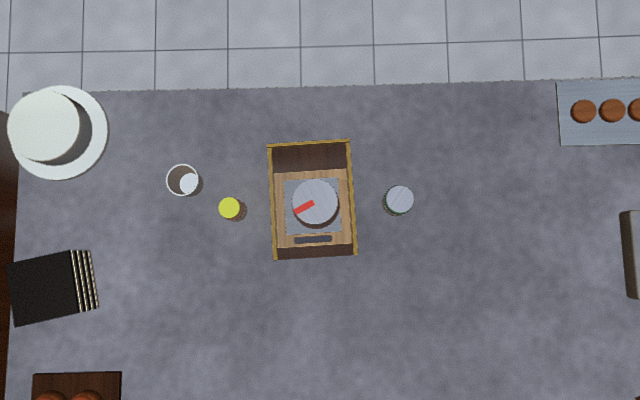

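```bash
cat > h.py <<'E'
from cell import *
import cv2, numpy as np
def KD(f): return np.array([[f["fx"],0,f["cx"]],[0,f["fy"],f["cy"]],[0,0,1.]]),np.array([f["k1"],0,0,0.])
def p2w(f,px,z):
    K,D=KD(f); n=cv2.undistortPoints(np.array(px,float).reshape(-1,1,2),K,D).reshape(-1,2)
    T=np.array(f["cam_to_world"]); d=np.c_[n,np.ones(len(n))]@T[:3,:3].T; o=T[:3,3]
    return o+d*((z-o[2])/d[:,2])[:,None]
def w2p(f,P):
    K,D=KD(f); T=np.linalg.inv(np.array(f["cam_to_world"]))
    return cv2.projectPoints(np.array(P,float).reshape(-1,1,3),cv2.Rodrigues(T[:3,:3])[0],T[:3,3],K,D)[0].reshape(-1,2)
E
python3 - <<'E'
from h import *
f=grab_frame("top")
g=grab_frame("scene")
zs=dict(stand=0,spindle=.118,handle=.11,lid=.107,honey=0,tin=0,cup=0)
for n,z in zs.items():
    for c,fr in(("top",f),("scene",g)):
        r=tip_of(c,n)
        if r: print(n,c,r[0]["score"],p2w(fr,[r[0]["centre"]],z).round(4))
im=f["img"]
cr=cv2.resize(im[125:275,250:375],None,fx=5,fy=5,interpolation=cv2.INTER_CUBIC)[:, :]
cr=cv2.resize(im[130:270,250:380],None,fx=4.2,fy=4.2,interpolation=cv2.INTER_CUBIC)
cv2.imwrite("pics/topcrop.png",cr[:,:,::-1])
hsv=cv2.cvtColor(im,cv2.COLOR_RGB2HSV)
red=((hsv[...,0]<8)|(hsv[...,0]>172))&(hsv[...,1]>150)
sub=np.zeros_like(red); sub[180:230,285:345]=1
ys,xs=np.nonzero(red&sub); print("red",len(xs),xs.min(),xs.max(),ys.min(),ys.max())
P=p2w(f,np.c_[xs,ys],.118); c=P.mean(0); u,s,v=np.linalg.svd(P-c); print("strip c",c,"dir",v[0], "ext",((P-c)@v[0]).min(),((P-c)@v[0]).max())
cr=cv2.resize(g["img"][165:290,280:400],None,fx=4.5,fy=4.5,interpolation=cv2.INTER_CUBIC)
cv2.imwrite("pics/scenecrop.png",cr[:,:,::-1])
E
```

```text
stand top 0.87 [[0.6093 0.1239 0.    ]]
stand scene 0.68 [[0.6063 0.1301 0.    ]]
spindle top 0.8 [[0.6249 0.134  0.118 ]]
spindle scene 0.89 [[0.6376 0.1216 0.118 ]]
handle top 0.6 [[0.5387 0.1202 0.11  ]]
handle scene 0.88 [[0.5487 0.1218 0.11  ]]
lid top 0.93 [[0.6256 0.1339 0.107 ]]
lid scene 0.88 [[0.6232 0.1253 0.107 ]]
honey top 0.59 [[0.618  0.3185 0.    ]]
honey scene 0.73 [[ 0.6292  0.3091 -0.    ]]
tin top 0.63 [[ 0.6361 -0.0786  0.    ]]
tin scene 0.78 [[ 0.6327 -0.0685  0.    ]]
cup top 0.79 [[0.6892 0.4278 0.    ]]
cup scene 0.73 [[0.6875 0.4243 0.    ]]
red 112 294 313 200 213
strip c [0.61366015 0.14373764 0.118     ] dir [-4.62758683e-01  8.86484293e-01 -9.28440958e-28] ext -0.022474475216072976 0.022537130600875806
```

View pics/topcrop.png

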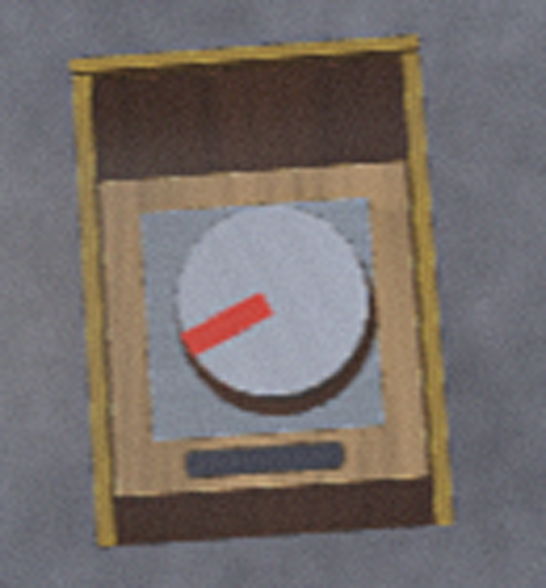

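View pics/scenecrop.png

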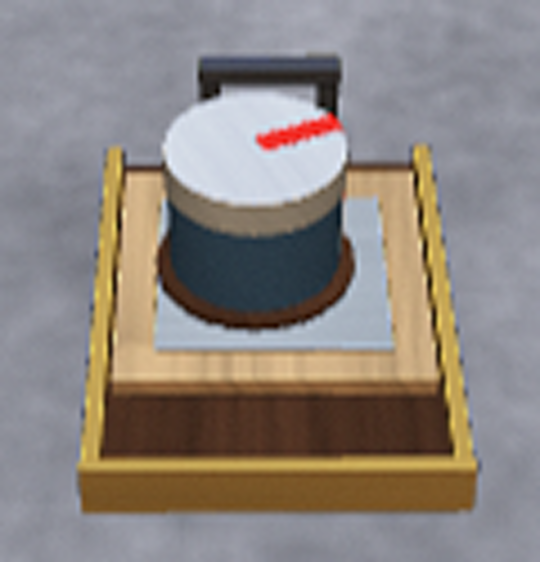

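```bash
python3 - <<'E'
from h import *
f=grab_frame("top"); g=grab_frame("scene")
T=lambda *p:[(250+u/4.2-.4,130+v/4.2-.4) for u,v in p]
S=lambda *p:[(280+u/4.5-.4,165+v/4.5-.4) for u,v in p]
rr=p2w(f,T((97,547),(453,523)),.026); fr=p2w(f,T((70,62),(418,38)),.034)
print(rr,fr); 
for d in(rr[0]-rr[1],fr[0]-fr[1]): print(np.linalg.norm(d),np.degrees(np.arctan2(-d[0],d[1])))
d=fr.mean(0)-rr.mean(0); print("len",np.linalg.norm(d[:2]),"yaw",np.degrees(np.arctan2(d[1],d[0])))
fs=p2w(g,S((80,465),(476,465)),.034); rs=p2w(g,S((107,148),(429,146)),.026)
print("scene",fs,rs,[np.linalg.norm(x[0]-x[1]) for x in(fs,rs)])
h=p2w(f,T((186,465),(344,455)),.117); print("handle",h.mean(0),np.linalg.norm(h[0]-h[1]),h)
h=p2w(f,T((185,452),(342,442),(344,470),(189,479)),.117);print(h.mean(0))
pl=p2w(f,T((141,215),(369,198),(384,425),(152,441)),.0285);print("plate?",pl,pl.mean(0))
# lid circle: bright gray edge fit
m=silhouettes("top","jar")
for r in m[:2]:
    print(r["score"],r["mask"].sum())
for k in ("lid","spindle"):
  m=silhouettes("top",k)
  for r in m[:2]: print(k,r["score"],r["mask"].sum(),r["centre"])
# color-based
im=f["img"].astype(int); hsv=cv2.cvtColor(f["img"],cv2.COLOR_RGB2HSV)
print(im[195,315],im[185,290],im[225,290],im[200,305],im[203,318])
c=p2w(f,T((178,302),(368,302),(273,207),(273,397)),.118); print("lid",c,c.mean(0),np.linalg.norm(c[0]-c[1]),np.linalg.norm(c[2]-c[3]))
sl=p2w(g,S((164,148),(348,148)),.118); print("scene lid",sl, np.linalg.norm(sl[0]-sl[1]),sl.mean(0))
hs=p2w(g,S((200,58),(340,58)),.117);print("scene handle rear top",hs,hs.mean(0))
E
```

```text
[[0.49893203 0.22304988 0.026     ]
 [0.50870463 0.0238526  0.026     ]] [[0.77403038 0.23561254 0.034     ]
 [0.78333866 0.03690274 0.034     ]]
0.199436855411992 2.8086733024940886
0.19892768971583552 2.681981630700799
len 0.27516435956468155 yaw 2.6675607824661536
scene [[0.78268611 0.03655961 0.034     ]
 [0.77462489 0.23449506 0.034     ]] [[0.50918542 0.0226448  0.026     ]
 [0.50051546 0.22244167 0.026     ]] [np.float64(0.19809954172131788), np.float64(0.1999848949166433)]
handle [0.54313914 0.12472918 0.117     ] 0.0816085806742059 [[0.54133039 0.16549336 0.117     ]
 [0.54494789 0.083965   0.117     ]]
[0.54275999 0.12473571 0.117     ]
plate? [[0.68577455 0.19644204 0.0285    ]
 [0.69274584 0.06667597 0.0285    ]
 [0.56389546 0.06110314 0.0285    ]
 [0.55740157 0.19143973 0.0285    ]] [0.62495436 0.12891522 0.0285    ]
0.9 1854
lid 0.81 5658 [311.7, 210.3]
spindle 0.87 5546 [311.6, 211.3]
[160 163 175] [128 132 142] [134 139 149] [157 165 179] [160 164 177]
lid [[0.62582277 0.16859631 0.118     ]
 [0.62380498 0.06989048 0.118     ]
 [0.67468991 0.11835894 0.118     ]
 [0.57546114 0.12000897 0.118     ]] [0.6249447  0.11921368 0.118     ] 0.09872645356226632 0.099242494224819
scene lid [[0.62892534 0.07008233 0.118     ]
 [0.62565228 0.16892792 0.118     ]] 0.09889975633409745 [0.62728881 0.11950513 0.118     ]
scene handle rear top [[0.54126461 0.08433624 0.117     ]
 [0.53882842 0.16483398 0.117     ]] [0.54004652 0.12458511 0.117     ]
```

```bash
cat >> h.py <<'E'
C=np.array([.625,.1192]); YAW=.047; Z=.101
def rv(th): # tool down, tool y = radial outward at world angle th
    c,s=np.cos(th),np.sin(th)
    return cv2.Rodrigues(np.array([[-s,c,0],[c,s,0],[0,0,-1.]]))[0].ravel() if False else cv2.Rodrigues(np.array([[-s,c,0],[c,s,0],[0,0,-1.]]))[0].ravel()
def pos(th,R,z=Z): return [C[0]+R*np.cos(th),C[1]+R*np.sin(th),z]
def F(n=1): return np.mean([get_state()["contact_force"] for _ in range(n)],axis=0)
E
python3 - <<'E'
from h import *
from scipy.spatial.transform import Rotation as Ro
for d in (125,100,70,40,15,5):
    th=np.radians(d); r=rv(th); M=Ro.from_rotvec(r).as_matrix()
    print(d,M[:,1].round(2),M[:,2].round(2),ik(pos(th,.065),r))
E
```

```text
125 [-0.57  0.82  0.  ] [-0. -0. -1.] [ 0.16494873  0.51393383 -0.15622337  0.90063912  0.         -2.01671284]
100 [-0.17  0.98  0.  ] [-0. -0. -1.] [ 0.17493998  0.56267571 -0.07168126  0.93643936  0.         -1.57038928]
70 [ 0.34  0.94 -0.  ] [-0.  0. -1.] [ 0.16188935  0.61896507  0.02865127  0.98048252  0.         -1.05984113]
40 [0.77 0.64 0.  ] [ 0. -0. -1.] [ 0.12789332  0.65951441  0.10259921  1.01388113  0.         -0.57023838]
15 [0.97 0.26 0.  ] [ 0. -0. -1.] [ 0.09007972  0.67351039  0.12843161  1.02571754  0.         -0.17171967]
5 [1.   0.09 0.  ] [ 0. -0. -1.] [ 0.07389711  0.67323711  0.12792573  1.02548495  0.         -0.01336936]
```

```bash
python3 - <<'E'
from h import *
th=np.radians(125)
grab(40)
print(get_state()["clock"])
movep(pos(th,.080,.20),rv(th)); print(get_state()["clock"])
move_l(pos(th,.080)); s=get_state(); print(s["clock"],s["position"],s["finger_gap"],F(5))
t=get_state()["clock"]; b=F(5)
hit=move_l(pos(th,.056),velocity=.01,until_force=3)
s=get_state(); f=F(5)-b; p=s["position"]
er=np.array([np.cos(th),np.sin(th)])
print(hit,s["clock"]-t,p,"R",(p[:2]-C)@er,"F",f,"Fn",f[:2]@er,np.linalg.norm(p[:2]-C))
E
```

```text
2.7167
5.6
6.4083 [0.57973265 0.18497855 0.10182141] -0.005652532860083762 [ 0.07709201 -0.0127227  -0.349393  ]
False 2.55 [0.59283135 0.16510561 0.1009902 ] R 0.056054847540411776 F [0.19668719 1.32984206 0.19793196] Fn 0.9765277080943947 0.05605485133986567
```

```bash
python3 - <<'E'
from h import *
for c,(y0,y1,x0,x1) in dict(top=(130,270,250,380),scene=(120,260,270,400)).items():
    im=grab_frame(c)["img"][y0:y1,x0:x1]; cv2.imwrite(f"pics/c1{c}.png",cv2.resize(im,None,fx=4.2,fy=4.2,interpolation=cv2.INTER_CUBIC)[:,:,::-1])
print(F(3),get_state()["position"])
E
```

```text
[-0.84596416 -0.17498727 -0.24183258] [0.59285222 0.16506526 0.1009909 ]
```

View pics/c1top.png

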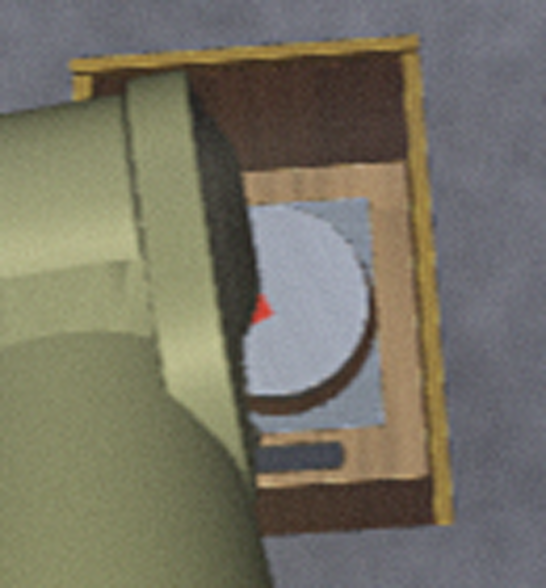

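View pics/c1scene.png

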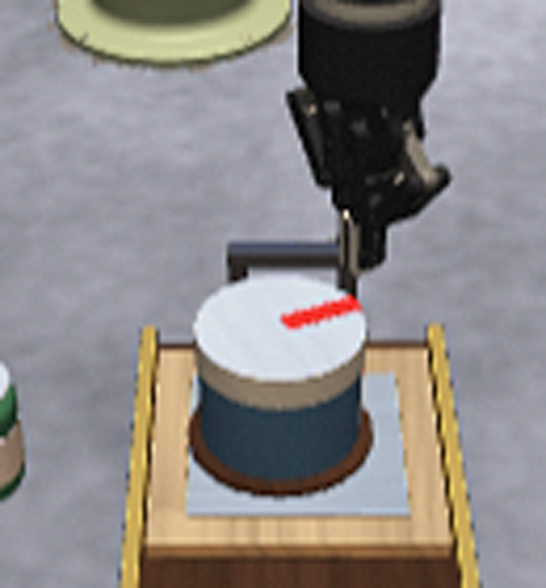

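```bash
python3 - <<'E'
from h import *
g=grab_frame("scene"); s=get_state(); p=s["position"]
q=w2p(g,[p,[.625,.1192,.118],p+[0,0,.05],[.5432,.1247,.117]]); print((q-[270,120])*4.2, s["finger_gap"],s["eef_rot"],rv(np.radians(125)))
E
```

```text
[[357.50167698 314.82856118]
 [278.72329572 323.04556067]
 [359.84596685 245.67839148]
 [292.27757656 244.34756377]] 0.006796178283662251 [ 9.44732473e-01 -2.99617226e+00  5.72442342e-06] [ 0.94469513 -2.99619017  0.        ]
```

```bash
python3 - <<'E'
from h import *
g=grab_frame("scene")
im=g["img"][150:215,325:390]; cv2.imwrite("pics/z2.png",cv2.resize(im,None,fx=9,fy=9,interpolation=cv2.INTER_CUBIC)[:,:,::-1])
p=get_state()["position"]; print((w2p(g,[p,p+[0,0,.019],p+[0,0,.073]])-[325,150])*9)
E
```

```text
[[271.11313242 404.61782194]
 [272.99099016 349.36377995]
 [278.54147002 185.17178743]]
```

View pics/z2.png

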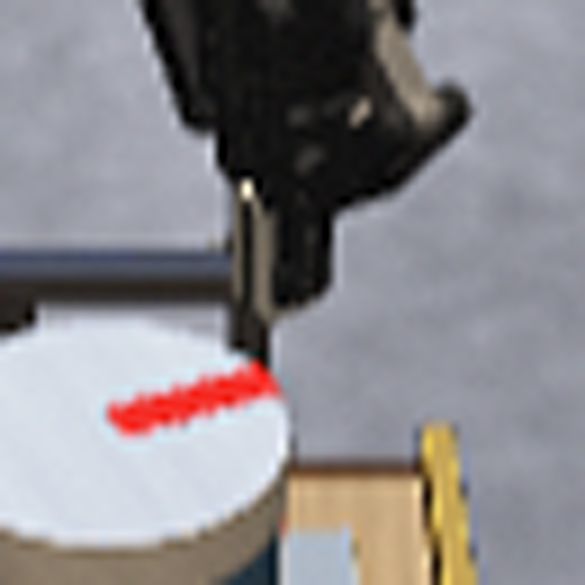

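```bash
python3 - <<'E'
from h import *
g=grab_frame("scene")
P=np.array([.1954,.5135,.1953]); x=np.array([np.cos(1.206),np.sin(1.206),0])
print(w2p(g,[P,P+[0,0,.013]+.0425*x,P+[0,0,.013]-.0425*x,P+[0,0,.013]+.057*x,P+[0,0,.013]-.057*x]))
im=cv2.imread("pics/scene0.png")[30:100,430:520]; cv2.imwrite("pics/z3.png",cv2.resize(im,None,fx=7,fy=7,interpolation=cv2.INTER_CUBIC))
print(p2w(g,[[325+285/9,150+310/9]],.101),p2w(g,[[325+285/9,150+310/9]],.13))
E
```

```text
[[468.00914525  96.19851782]
 [483.05619841  94.34954496]
 [454.85016214  90.15297671]
 [487.98375158  95.08796602]
 [450.15285507  89.45905523]]
[[0.54722116 0.16916125 0.101     ]] [[0.58815127 0.1681117  0.13      ]]
```

View pics/z3.png

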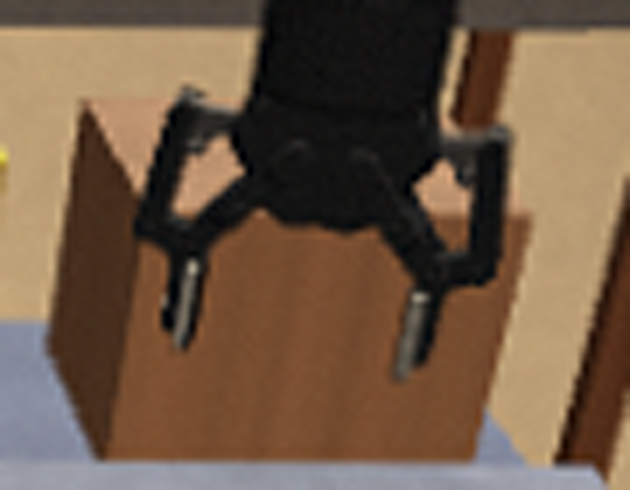

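```bash
sed -i 's/Z=.101/Z=.070/' h.py; python3 - <<'E'
from h import *
th=np.radians(125)
er=np.array([np.cos(th),np.sin(th)])
move_l(pos(th,.080,.101),.1)
move_l(pos(th,.080),.08); sleep(.1)
g=grab_frame("scene"); im=g["img"][150:215,325:390]; cv2.imwrite("pics/z4.png",cv2.resize(im,None,fx=9,fy=9,interpolation=cv2.INTER_CUBIC)[:,:,::-1])
b=F(5); t=get_state()["clock"]
hit=move_l(pos(th,.056),velocity=.012,until_force=3)
s=get_state(); f=F(5)-b; p=s["position"]
print(hit,s["clock"],s["clock"]-t,p,"R",(p[:2]-C)@er,"b",b,"F",f,"Fn",f[:2]@er)
E
```

```text
True 11.8333 1.549999999999999 [0.59039103 0.16810786 0.06960274] R 0.0599138655536095 b [ 0.04832881  0.12594085 -0.61650852] F [0.29871365 1.03820588 0.35119917] Fn 0.6791133606884965
```

View pics/z4.png

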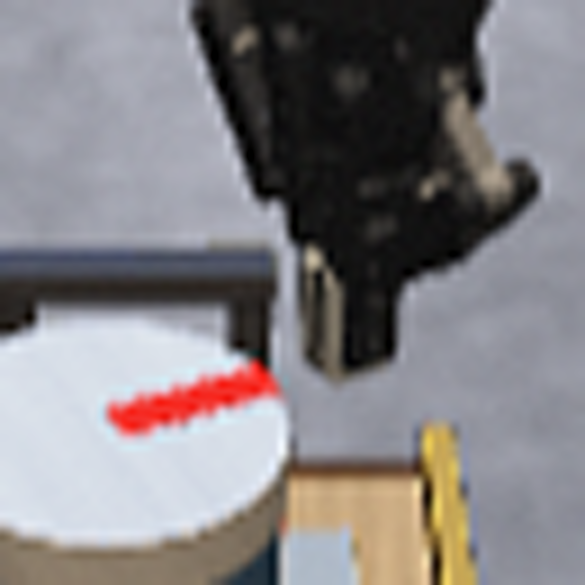

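```bash
python3 - <<'E'
from h import *
th=np.radians(125)
er=np.array([np.cos(th),np.sin(th)])
b=np.array([.05,.13,-.6])
for R in (.0605,.060,.0595,.059):
    t=get_state()["clock"]
    move_l(pos(th,R),velocity=.01); 
    s=get_state();f=[]
    for _ in range(4): sleep(.03); f.append((get_state()["contact_force"]-b)[:2]@er)
    p=s["position"]
    print(R,round(s["clock"]-t,3),"R",((p[:2]-C)@er).round(5),np.round(f,2))
    if np.mean(f)>6: break
E
```

```text
0.0605 0.267 R 0.06052 [-0.34 -0.05 -0.39 -0.31]
0.06 0.25 R 0.05996 [ 0.11  0.17  0.36 -0.61]
0.0595 0.25 R 0.0598 [1.24 1.7  1.5  2.14]
0.059 0.25 R 0.05954 [3.63 3.34 3.89 4.28]
```

```bash
cat > arc.py <<'E'
from h import *
def arc(d0,d1,Rc,b,tgt=8.,step=3.,vel=.015):
    sg=np.sign(d1-d0); d=d0; log=[]; mx=0
    while True:
        th=np.radians(d)
        try: move_l(pos(th,Rc),velocity=vel,rot=rv(th))
        except Exception as e: print("ERR",e); break
        er=np.array([np.cos(th),np.sin(th)]); et=np.array([-er[1],er[0]])
        f=[]
        for _ in range(2): f.append(get_state()["contact_force"]-b); sleep(.01)
        f=np.mean(f,0); Fn=f[:2]@er; Ft=f[:2]@et; log.append((d,Rc*1e3,Fn,Ft)); mx=max(mx,Fn)
        if Fn>15: print("HIGH"); break
        Rc-=np.clip(.5*(tgt-Fn)/4500,-.001,.0006)
        if sg*(d1-d)<1e-6: 
            break
        d=d+sg*min(step,abs(d1-d))
    print(np.array(log)[::2].round(1)); print("max",mx,get_state()["clock"],get_state()["position"])
    return d,Rc
E
python3 - <<'E'
from arc import *
b=np.array([.05,.13,-.6])
th=np.radians(125)
for R in (.0586,.0582): move_l(pos(th,R),velocity=.01)
print(F(3)-b)
d,Rc=arc(125,95,.0582,b)
E
```

```text
[-4.20971763  5.23538034  4.73749779]
[[ 1.25e+02  5.82e+01  6.20e+00 -1.00e-01]
 [ 1.19e+02  5.78e+01  6.60e+00  4.40e+00]
 [ 1.13e+02  5.76e+01  6.80e+00  3.60e+00]
 [ 1.07e+02  5.74e+01  8.00e+00  3.70e+00]
 [ 1.01e+02  5.73e+01  8.10e+00  4.00e+00]
 [ 9.50e+01  5.73e+01  8.10e+00  3.60e+00]]
max 8.145454618465696 17.8167 [0.61866979 0.17847268 0.06955064]
```

```bash
python3 - <<'E'
from arc import *
b=np.array([.05,.13,-.6])
d,Rc=arc(95,20,.0573,b)
print(d,Rc)
g=grab_frame("scene"); im=g["img"][130:270,270:400]; cv2.imwrite("pics/z5.png",cv2.resize(im,None,fx=4.2,fy=4.2,interpolation=cv2.INTER_CUBIC)[:,:,::-1])
E
```

```text
[[95.  57.3  8.   2.9]
 [89.  57.3  8.2  3.7]
 [83.  57.4  8.4  3.2]
 [77.  57.4  8.6  4.1]
 [71.  57.6  8.   3.3]
 [65.  57.6  8.7  4.2]
 [59.  57.7  7.4  3. ]
 [53.  57.7  8.   3.5]
 [47.  57.7  7.9  3.3]
 [41.  57.7  8.1  3.4]
 [35.  57.8  8.5  3.6]
 [29.  57.9  8.4  3.2]
 [23.  57.9  8.2  3.5]]
max 8.818962154729766 27.25 [0.68249912 0.14031544 0.06991601]
20.0 0.05800319231609261
```

View pics/z5.png

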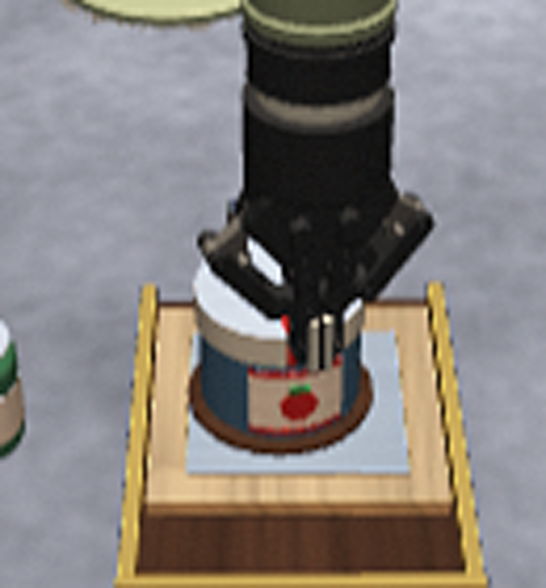

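```bash
cat > meas.py <<'E'
from h import *
def meas(tag):
    out=[]
    for c in("top","scene"):
        f=grab_frame(c); im=f["img"]; hsv=cv2.cvtColor(im,cv2.COLOR_RGB2HSV)
        red=(((hsv[...,0]<8)|(hsv[...,0]>172))&(hsv[...,1]>150))
        # only where z=.118 plane pt lies inside lid disc (shifted by shelf)
        ys,xs=np.nonzero(red); P=p2w(f,np.c_[xs,ys],.118)
        ok=np.linalg.norm(P[:,:2]-C,axis=1)<.0495; P=P[ok]
        if len(P)>15:
            c0=P.mean(0); v=np.linalg.svd(P[:,:2]-c0[:2])[2][0]; d=c0[:2]-C; v=v*np.sign(v@d)
            print(tag,c,len(P),c0.round(4),"dir",np.degrees(np.arctan2(v[1],v[0])).round(1),"fromC",np.degrees(np.arctan2(d[1],d[0])).round(1))
        else: print(tag,c,"few red",len(P))
        y0,y1,x0,x1=dict(top=(130,270,250,380),scene=(150,290,270,400))[c]
        cv2.imwrite(f"pics/{tag}_{c}.png",cv2.resize(im[y0:y1,x0:x1],None,fx=4.2,fy=4.2,interpolation=cv2.INTER_CUBIC)[:,:,::-1])
E
python3 - <<'E'
from arc import *
from meas import meas
b=np.array([.05,.13,-.6])
d,Rc=arc(20,14,.058,b)
th=np.radians(14)
move_l(pos(th,.095),.06); move_l(pos(th,.095,.19),.15)
q=get_state()["q"]; q[0]+=.75; q[5]+=0; set_joints(q)
print(get_state()["clock"],get_state()["position"]); meas("m1")
E
```

```text
[[20.  58.   8.1  3.4]
 [14.  57.9  7.6  3.6]]
max 8.136436081488352 28.3 [0.6844722  0.13416155 0.06997144]
31.95 [0.42870407 0.59147764 0.1889004 ]
m1 top 101 [0.6514 0.1236 0.118 ] dir 9.2 fromC 9.5
m1 scene 66 [0.6506 0.1228 0.118 ] dir 9.2 fromC 7.9
```

```bash
python3 -c "
import cv2,numpy as np
cv2.imwrite('pics/m1both.png',cv2.resize(np.hstack([cv2.imread('pics/m1_top.png'),cv2.imread('pics/m1_scene.png')]),None,fx=.72,fy=.72))"
```

```text
(no output)
```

View pics/m1both.png

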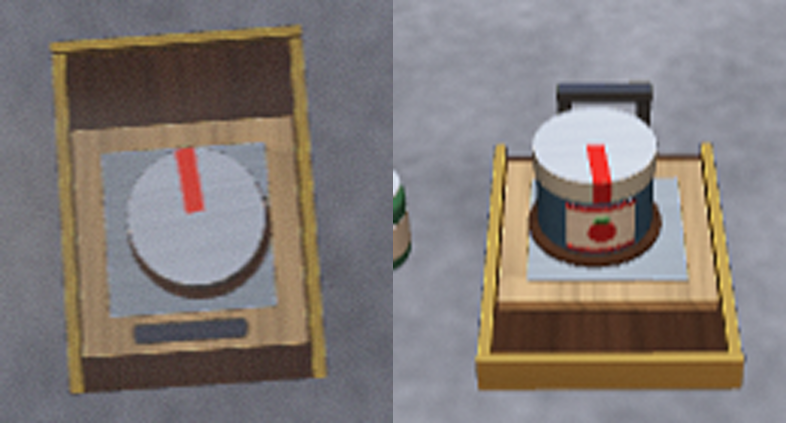

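```bash
python3 - <<'E'
from arc import *
from meas import meas
d0=65; th=np.radians(d0)
movep(pos(th,.085,.15),rv(th)); move_l(pos(th,.080),.1); sleep(.1); b=F(4); print(b,get_state()["clock"])
move_l(pos(th,.0595),.025,until_force=4)
for R in (.059,.0582,.0577): move_l(pos(th,R),velocity=.012)
print(F(3)-b)
d,Rc=arc(d0,d0-10,.0577,b,step=2)
th=np.radians(d)
move_l(pos(th,.085),.06); move_l(pos(th,.085,.16),.15)
q=get_state()["q"]; q[0]+=.6; set_joints(q)
print(get_state()["clock"],get_state()["position"]); meas("m2")
E
```

```text
[-0.5244225  -0.09985382  0.1767575 ] 34.7917
[ 3.85468561  8.13115354 -0.56323367]
[[65.  57.7  8.1 -0.6]
 [61.  57.8  8.6  2.7]
 [57.  57.9  8.2  3.6]]
max 8.758236414207785 38.15 [0.65861774 0.1697555  0.0702824 ]
41.025 [0.45028801 0.53474707 0.15903253]
m2 top 102 [0.6517 0.12   0.118 ] dir -1.1 fromC 1.8
m2 scene 64 [0.6517 0.1188 0.118 ] dir -0.1 fromC -0.8
```

```bash
python3 - <<'E'
from h import *
u=np.array([np.cos(YAW),np.sin(YAW)]); H=np.array([.543,.1247]); r=rv(YAW)
def pp(s,z): return [*(H+s*u),z]
print([ik(pp(s,.068),r) is not None for s in(-.05,0,.07)])
movep(pp(-.05,.16),r); move_l(pp(-.05,.066),.12); sleep(.1); b=F(4)
print(get_state()["clock"],b)
h=move_l(pp(-.012,.066),.04,until_force=5); s=get_state(); print(h,s["clock"],(s["position"][:2]-H)@u,F(3)-b)
h=move_l(pp(.03,.066),.04,until_force=30); s=get_state(); print(h,s["clock"],(s["position"][:2]-H)@u,F(3)-b)
f=grab_frame("scene"); cv2.imwrite("pics/p1.png",cv2.resize(f["img"][110:290,250:420],None,fx=3.3,fy=3.3,interpolation=cv2.INTER_CUBIC)[:,:,::-1])
E
```

```text
[True, True, True]
43.6917 [ 0.11383594  0.87870659 -0.45962876]
True 44.475 -0.01719856562268024 [ 0.44773367 -1.73167327  1.00575802]
False 45.8167 0.024630086455811922 [-10.59675327  -1.65604062   5.49421242]
```

View pics/p1.png

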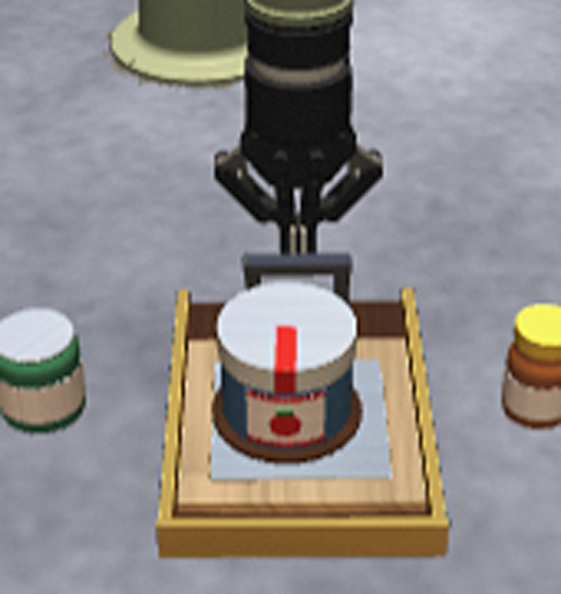

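```bash
python3 - <<'E'
from h import *
u=np.array([np.cos(YAW),np.sin(YAW)]); H=np.array([.543,.1247])
def pp(s,z): return [*(H+s*u),z]
for s_ in np.arange(.036,.085,.006):
    h=move_l(pp(s_,.066),.03,until_force=18); s=get_state(); f=F(3); print(round(s_,3),h,s["clock"],((s["position"][:2]-H)@u).round(4),f.round(1))
    if h or f[0]<-24: break
f=grab_frame("scene"); cv2.imwrite("pics/p2.png",cv2.resize(f["img"][110:290,250:420],None,fx=3.3,fy=3.3,interpolation=cv2.INTER_CUBIC)[:,:,::-1])
E
```

```text
0.036 False 46.2167 0.031 [-9.  -0.9  5.2]
0.042 False 46.5667 0.037 [-9.5 -0.4  4.3]
0.048 False 46.9167 0.0431 [-9.3 -0.8  4.7]
0.054 False 47.2667 0.0455 [-19.5  -1.2  12.6]
0.06 True 47.475 0.0444 [-0.2  1.  -0.9]
```

View pics/p2.png

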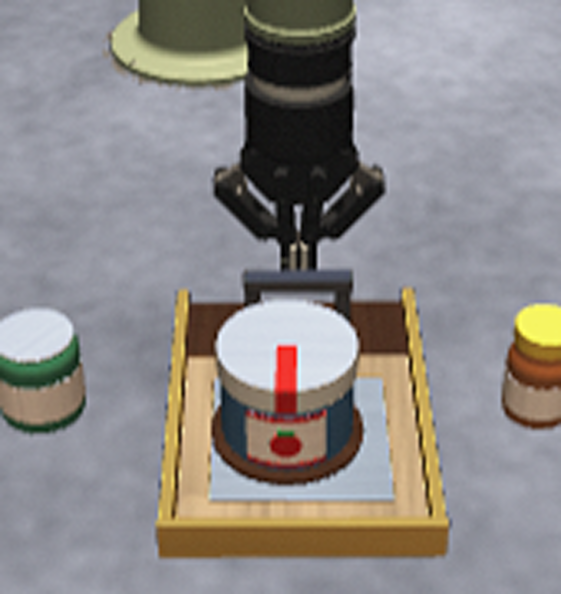

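```bash
python3 - <<'E'
from h import *
import h, meas
u=np.array([np.cos(YAW),np.sin(YAW)]); H=np.array([.543,.1247])
def pp(s,z): return [*(H+s*u),z]
r=move_l(pp(.052,.066),.03,until_force=25); s=get_state(); print(r,(s["position"][:2]-H)@u,F(3))
move_l(pp(.01,.066),.12); move_l(pp(.0,.19),.2)
q=get_state()["q"]; q[0]+=.8; set_joints(q)
print(get_state()["clock"],F(3))
meas.C=C+.0625*u
meas.meas("m3")
E
python3 -c "
import cv2,numpy as np
cv2.imwrite('pics/m3both.png',cv2.resize(np.hstack([cv2.imread('pics/m3_top.png'),cv2.imread('pics/m3_scene.png')]),None,fx=.72,fy=.72))"
```

```text
False 0.04435195299043682 [-14.70672207  -0.56851272   5.78197718]
50.8083 [-0.13467652  0.23907711 -0.98037008]
m3 top 92 [0.7152 0.1233 0.118 ] dir 0.2 fromC 2.3
m3 scene 78 [0.7146 0.1226 0.118 ] dir 2.0 fromC 1.0
```

View pics/m3both.png

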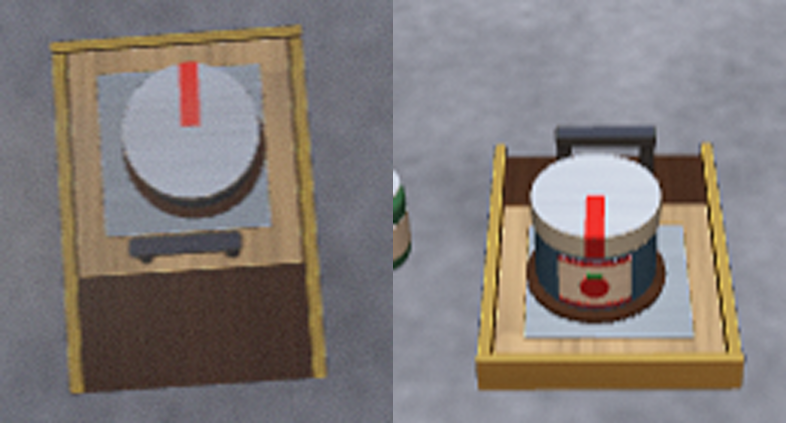

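```bash
python3 -c "
from cell import *
print(get_state()['clock'],get_state()['joint_velocities'].round(3)); sign_off()"
```

```text
50.9083 [-0.001 -0.002  0.    -0.001  0.002  0.   ]
the job is handed in; nothing more can be done
```

The jar's label now faces the customers and the shelf is home against its front stop. I handed the job in at about 51 s of the 72 s allowed; no verdict was reported.

- **Rolling the jar:** I rolled the lid's edge clockwise with the shut fingertips in two strokes, with the shelf still drawn back. The strip started about 112° from the front. The pictures showed it about 6.5° off after the first stroke and within about 4° after the second. My highest force reading on the lid was about 9 N, sampled between short moves rather than continuously.
- **Jar's sideways place:** The pictures put the turning axis about 9 mm to the right of the nominal centre. Contact came within about 1 mm of where that placed the lid's edge, and force feedback held the press steady at about 8 N.
- **Pushing the shelf:** I pushed the handle forward about 62 mm. The shelf slid at about 10 N, then stopped dead as the force rose to about 20 N. A second push moved it no further.

**Last checks:** Both cameras show the shelf's front edge against the stop and the gripper clear of everything. The strip reads 0 to 2.3° against the stand's 2.7°, so the label is within about 3° of straight ahead. I did not re-measure the honey jar, tin and cup after the moves. The honey jar and tin looked unmoved in the pictures taken during the push, and the gripper was never near any of the three.

**What disagreed:** The camera showed the fingertips about 32 mm higher than the reported tool position. My first approach passed over the lid without touching it, so I lowered the commanded heights by about 31 mm, after which contact came where expected.

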